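Test the bench RCD and reset it

TASK

Do the routine trip test of the bench's residual-current switch, the sloping white box with the blue lever: press its yellow test button right in so that the blue lever drops, then lift the blue lever back fully up and let go. Do not touch the similar box with the black lever and red button.

Things in the scene. Friction and masses are not known exactly. Their poses are not given: they have to be found in the camera images.
- rcd_unit: residual-current switch: sloping white box fixed to the bench, 110 (x) x 130 (y) mm, blue lever on its right half, yellow button on its left. Origin: centre of its underside on the bench; x from its low front edge to its high back, y to its left, z up. Its panel slopes up to the back at 20 degrees: 41 mm high at the front, 60 mm over the origin, 79 mm at the back
- test_button_top (a point): middle of the top of the yellow test button, a round cap 22 mm across, 15 mm proud of the panel, at (-10, 30, 72) mm from rcd_unit. It goes 8 mm in, square to the panel, on a spring (0.6 N to start, up to 4 N as it trips, 2 N right in). Pressing straight down also works, about 9 mm
- rcd_lever_bar (a point): middle of the round crossbar on the end of the blue lever: 24 mm long (along the box's y), 10 mm thick, 45 mm from the hinge. Pinch it end to end from above, lightly, and swing it up in an arc, or push it up from in front. From rcd_unit: fully up at (15, -30, 100) mm; dropped at (-32, -30, 79) mm, the lever sticking out forward and up at 30 degrees, panel 30 mm below
- rcd_lever (a joint): blue lever, rad: 0 = fully up (leaning 10 degrees back), 1.22 = dropped forward. Hinge: along the box's y through (7, -30, 56) mm from rcd_unit. An over-centre spring holds it at either end: above 0.25 it snaps down (about 1 N at its bar lifts it), below 0.25 it springs up and stays
- test_button (a joint): how far the yellow test button is pressed in, m: 0 = out, 0.008 = right in. The lever drops when it is about 0.005 in; the button springs out when let go
- other_unit: second box of the same shape and size, fixed, with a black lever and a red button in the same places; origin and axes as rcd_unit's. Not to be touched. The two boxes may stand either way round, left or right

How it is judged (in metres and radians):
On the way, in this order (a step that is already met when the one before it is completed fails the run):
1. the test button is being pressed while the blue lever is still up (value of joint test_button above 0.0015 m and value of joint rcd_lever below 0.4 rad).
2. the blue lever has dropped (value of joint rcd_lever above 1 rad), for 0.1 s.
At the end, for the whole second after the job is handed in: the blue lever is back fully up (within 0.15 rad) and the test button is out (within 1.5 mm) (value of joint rcd_lever below 0.15 rad and value of joint test_button below 0.0015 m); the robot touches nothing.
It fails at once if the robot touches the box with the black lever (contact force between any of the fingers, the arm and other_unit above 1 N).
It also fails if it takes over 32 s, if anything falls off the work surface, if the arm or the gripper's body presses on something with over 40 N, if the wrist force passes 120 N, or if a joint passes its speed limit or range.

ROBOT

A 6-joint arm with a two-finger parallel gripper is mounted at the origin on the work surface; the furniture and walls round the work are solid. World frame = base frame: x ahead of the robot, y to its left, z up, the work surface at z = 0. Lengths are in mm, angles in rad, forces in N, time in s.
With the tool pointing down it reaches from about 300 to 775 mm from the base axis. Payload 14.6 kg.
Tool frame: the origin (TCP) lies between the finger pads; the fingertips stand 25 mm ahead of it and the grasp point (between the pads) lies 6 mm ahead of it; z points along the fingers, y is the line along which they close (so a half turn about z gives the same grasp; the last joint's range is limited). The gripper opens to 94 mm and grips with 3 to 60 N. Pads are 16 mm wide; open, the fingers measure 119 mm over their backs; the gripper's body (75 mm by 177 mm) begins 78 mm behind the grasp point.
Start: joints at [-1.17, 0.3, 1.521, -0, 1.321, -0.067], TCP at [248, -490.903, 205.346] pointing down, gripper open.
Joint ranges: [-3.03, 3.03], [-0.79, 2.21], [0.23, 2.52], [-1.04, 4.18], [0, 3.07], [-2.55, 2.55]. Speed limits (rad/s): [2.22, 2.22, 2.57, 3.14, 3.14, 3.14].

INTERFACE

Orientations are given as [roll, pitch, yaw] about the fixed x, y, z axes, in that order (R = Rz(yaw) Ry(pitch) Rx(roll)).
In Python, from cell import manip gives the robot as it stands. The module is installed in compiled form; this text tells all that it offers.
- The arm moves only by the tool step_arm, never from a script. Its argument "series" is one flat list of numbers, 5 for each row, row after row: the shift along the world's x, y, z in mm, then the turn about the world's z in rad, then the closure, from 0 (fully open) to 1 (shut). In form: [dx, dy, dz, spin, jaw, dx, dy, dz, spin, jaw, ...]. A call has 1 to 20 rows; each row shifts and turns the commanded pose from where the row before left it; what a row does not reach is not made up. A row lasts 1/8 s, in which the tool goes at most 62.5 mm and 10.7 degrees, less where a joint would pass 70% of its speed; a pose out of reach is approached as far as the arm can. A call is refused whole if a number of a shift passes 62.5 or a number of a turn 0.188, either way. A call with a gripper value outside its range is refused whole. The fingers move at their own pace and stop on an object; "squeeze" is the grip in N (left out, the last holds). Time passes only in rows, so rows that do not move let the fingers close. It gives the time, the measured TCP pose, the force, the opening and the grip force at its end, in the units of the state.
- manip.read_state(): the state, without advancing time (a new reading comes with each control period).
- manip.camera(name): name is "scene" or "top" or "wrist"; returns (picture, depth): 400x640x3 uint8, blue, green, red; 400x640 float32, mm along the optical axis (not along the pixel's ray), 0 where there is no reading.
- manip.camera_info(name): a dict with "fovy" (degrees; the focal length in pixels is half the picture's height over the tangent of half this angle, whatever the lens; pixels are square), "cx", "cy" (the principal point, pixels), "eye" and "orientation" of the camera in the world. Camera axes: x right, y down, z forward; pixel columns grow to the right and rows downward; lengths in mm; the calibration is good to about 2 mm. A picture is of the moment at which its call begins: read the wrist's pose just before it. camera_info takes no time and is no camera call; for the wrist camera it gives the pose at the moment of the call.
- manip.sign_off(): hands the job in; it is judged then, once.
The state is a dict: "clock": time; "joints": joint angles; "qd": joint speeds; "effort": joint torques, N m; "eef_pos": TCP position; "eef_rot": TCP orientation; "wrist_force": force on the tool from outside, world axes, zero at the start; "moment": the same for the moment, N m; "finger_gap": finger opening in mm; "finger_force": force on a finger pad.
Only numpy, scipy, OpenCV 4.12 (cv2) and the standard library are available. Lean on these libraries where they do the work, as an engineer would, in place of code of your own. Each camera call takes 0.05 s, during which the arm holds its last target. There are 200 camera calls.

## Working session

There is one attempt and no reset: what is moved stays moved. The work goes in short steps, Python scripts to look and compute and a tool call to move; the robot and the scene stay as the last step left them, time stands still between calls to the robot, and variables do not carry over. Pictures are saved under pics/ and viewed, at most 10 in all, crops included, and the job is handed in when it is done.

Besides the shell and the picture viewer there is one more tool, called after "Call:" as name(argument=value, ...) on one line, values as JSON. step_arm: Moves the arm, as the interface text tells. Its arguments: {"type":"object","properties":{"series":{"type":"array"},"squeeze":{"type":"number"}},"required":["series"]}

```bash
mkdir -p pics; cat > h.py <<'E'
import numpy as np,cv2
from cell import manip
from scipy.spatial.transform import Rotation as R
def grab(n):
    i=manip.camera_info(n); p,d=manip.camera(n); return i,p,d
def pts(i,d,m):
    f=200/np.tan(np.radians(i['fovy'])/2); v,u=np.nonzero(m&(d>0)); z=d[v,u]
    c=np.c_[(u-i['cx'])/f*z,(v-i['cy'])/f*z,z]
    o=np.array(i['orientation']); M=o if o.shape==(3,3) else R.from_euler('xyz',o).as_matrix()
    return c@M.T+np.array(i['eye'])
E
python3 - <<'E'
from h import *
s=manip.read_state();print(s)
for n in("top","scene"):
    i,p,d=grab(n);print(n,i);cv2.imwrite(f"pics/{n}1.png",p);np.savez(f"{n}.npz",p=p,d=d)
    h=cv2.cvtColor(p,cv2.COLOR_BGR2HSV)
    for nm,lo,hi in(("yel",(20,120,100),(35,255,255)),("blue",(98,120,60),(125,255,255)),("red",(0,150,80),(8,255,255))):
        m=cv2.inRange(h,lo,hi);k,l,st,c=cv2.connectedComponentsWithStats(m)
        for j in range(1,k):
            if st[j,4]>25:
                q=pts(i,d,l==j);print(nm,c[j].round(),st[j],q.mean(0).round(1) if len(q) else None,q.max(0).round() if len(q) else None, q.min(0).round() if len(q) else None)
E
```

```text
{'clock': 0.0, 'joints': array([-1.16962794e+00,  3.00473817e-01,  1.52153905e+00,  3.83659632e-06,
        1.32069998e+00, -6.65868876e-02]), 'qd': array([-0.00037904, -0.00112406,  0.00021948, -0.00094838, -0.00211131,
       -0.00160191]), 'effort': array([-1.50591990e-03, -5.31821108e+01, -3.52735233e+01,  7.07901525e-02,
        2.45206797e-02, -3.68955239e-05]), 'eef_pos': array([ 247.89470878, -490.6914892 ,  204.80262009]), 'eef_rot': array([-3.14047519e+00, -7.82428718e-05,  4.67754277e-01]), 'wrist_force': array([ 0.92933492,  0.52345754, -0.1407257 ]), 'moment': array([-0.01450418, -0.01760509, -0.04099689]), 'finger_force': 0.0, 'finger_gap': 93.77931667244054}
top {'fovy': 47.51679866898692, 'cx': 317.0010912506736, 'cy': 203.5681181229967, 'eye': array([ 351.58727689, -201.02343508, 1011.35842486]), 'orientation': array([-2.98241123,  0.01840402, -1.57670152])}
yel [258. 200.] [252 195  12  11 102] [511.8 -59.3  70. ] [523. -46.  76.] [503. -71.  54.]
yel [ 63. 398.] [ 58 395  13   5  39] [169.5 204.7 279.5] [173. 212. 284.] [167. 196. 273.]
blue [283. 183.] [276 177  1
[... 944 characters left out ...]
7.]
blue [523.   9.] [503   0  40  18 632] [3698.6 1083.9  173.6] [4042. 1333.  227.] [3576.  962.  113.]
blue [145.  18.] [127  17  36   4 143] [1578.  2764.9  108.7] [1704. 2942.  392.] [253. -29.  89.]
blue [493.  22.] [408  19 175   6 671] [3312.1 1089.6  105. ] [3779. 1541.  425.] [ 264. -520.   88.]
blue [162.  50.] [151  48  21   7 101] [1127.3 1653.2   66.7] [1406. 2206.  187.] [804. 924. -10.]
blue [315. 181.] [311 169  11  26 146] [ 516.8 -141.4   98.3] [683.  45. 285.] [ 230. -446.   24.]
red [363. 174.] [353 169  20  11 168] [701.  -93.8  47.9] [829.   7.  53.] [ 677. -117.   -4.]
red [371. 234.] [366 230  12   8  73] [ 481.2 -312.8   70.4] [ 490. -303.   74.] [ 473. -322.   66.]
```

View pics/top1.png

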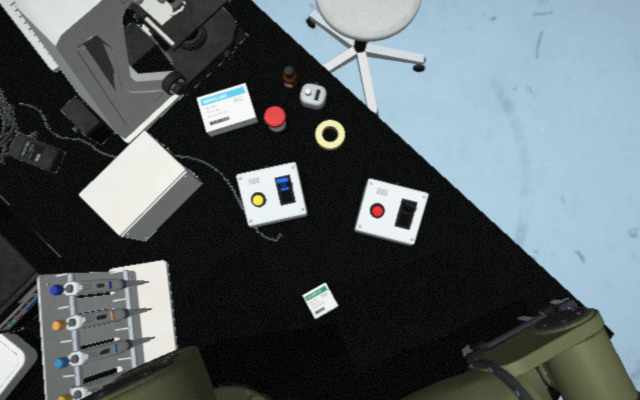

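View pics/scene1.png

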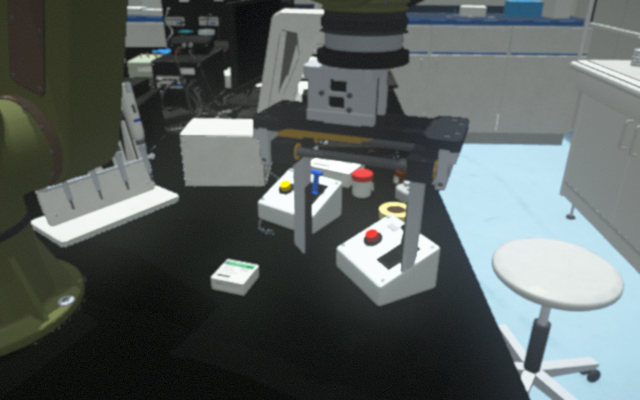

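```bash
python3 - <<'E'
from h import *
for n in("top","scene"):
    z=np.load(f"{n}.npz");i=manip.camera_info(n);d=z['d']
    q=pts(i,d,d>0)
    c=np.array([520,-90.])
    w=(np.hypot(*(q[:,:2]-c).T)<110)&(q[:,2]>30)&(q[:,2]<110)
    # fit panel plane by RANSAC-ish robust iterations
    s=q[w];r=np.abs(s[:,2]-60)<22
    s=s[r];rng=np.random.default_rng(0);best=None
    for _ in range(500):
        a=s[rng.choice(len(s),3,False)]
        nn=np.cross(a[1]-a[0],a[2]-a[0]);L=np.linalg.norm(nn)
        if L<100: continue
        nn/=L
        if abs(nn[2])<.85 or abs(nn[2])>.98: continue
        k=np.abs((s-a[0])@nn)<2
        if best is None or k.sum()>best.sum(): best=k
    b=s[best];cen=b.mean(0);nn=np.linalg.svd(b-cen)[2][2];nn*=np.sign(nn[2])
    print(n,len(b),'tilt',np.degrees(np.arccos(nn[2])),'yaw',np.degrees(np.arctan2(-nn[1],-nn[0])))
    hull=b[np.abs((b-cen)@nn)<2][:,:2].astype(np.float32)
    print(cv2.minAreaRect(hull), cv2.boxPoints(cv2.minAreaRect(hull)))
E
```

```text
top 1998 tilt 19.99446922763221 yaw 12.878174970420028
((526.0932006835938, -88.62947082519531), (108.30900573730469, 128.77609252929688), 11.999890327453613) [[ 459.73517   -36.90769 ]
 [ 486.50897  -162.86975 ]
 [ 592.45123  -140.35126 ]
 [ 565.6774    -14.389191]]
scene 1036 tilt 20.017180177676824 yaw 12.58079215499326
((521.8075561523438, -90.57625579833984), (106.12814331054688, 129.96591186523438), 12.729113578796387) [[ 455.7292    -38.882645]
 [ 484.36615  -165.65433 ]
 [ 587.8859   -142.26987 ]
 [ 559.24896   -15.498184]]
```

Top view: the blue-lever box is centred at about pixel (271,195) with the yellow button at (258,200). The black-lever box is at (392,211). The scene view agrees: blue lever up at (315,181). Two fits put the origin near (524,-89.5) with yaw about 0.217.

Call:
step_arm(series=[20,33,0,-0.02,1,22,36,0,-0.02,1,22,36,0,-0.02,1,22,36,0,-0.02,1,22,36,0,-0.02,1,22,36,0,-0.02,1,22,36,0,-0.02,1,22,36,0,-0.02,1,22,36,0,-0.02,1,22,36,0,-0.02,1,22,36,0,-0.025,1,20,35,0,-0.025,1,0,0,0,0,1,0,0,0,0,1], squeeze=5)

```text
clock: 1.85
eef_pos: [507.7, -63.2, 205.1]
eef_rot: [-3.142, 0.001, 0.218]
wrist_force: [-0.5, -0.1, -0.0]
finger_gap: 0.5
finger_force: 0.0
```

```bash
python3 - <<'E'
from h import *
z=np.load("top.npz");q=pts(manip.camera_info("top"),z['d'],z['d']>0)
for y in range(-20,140,20):
    w=(q[:,0]>400)&(q[:,0]<640)&(q[:,1]>=y)&(q[:,1]<y+20);print(y,q[w,2].max().round(),q[w][q[w,2].argmax(),:2].round())
s=manip.read_state();print(s['clock'],s['eef_pos'],s['eef_rot'],s['finger_gap'])
i,p,d=grab("wrist");cv2.imwrite("pics/w1.png",p);print(i)
h=cv2.cvtColor(p,cv2.COLOR_BGR2HSV)
for nm,lo,hi in(("yel",(20,120,100),(35,255,255)),("blue",(98,120,60),(125,255,255))):
    m=cv2.inRange(h,lo,hi);k,l,st,c=cv2.connectedComponentsWithStats(m)
    for j in range(1,k):
        if st[j,4]>60:
            a=pts(i,d,l==j);print(nm,c[j].round(),st[j],a.mean(0).round(1),a.max(0).round(),a.min(0).round())
            t=a[a[:,2]>a[:,2].max()-8];print('top',t.mean(0).round(1),cv2.minAreaRect(t[:,:2].astype(np.float32)))
E
```

```text
-20 80.0 [566. -19.]
0 7.0 [555.   9.]
20 7.0 [569.  20.]
40 6.0 [438.  44.]
60 130.0 [566.  78.]
80 131.0 [565. 100.]
100 131.0 [584. 105.]
120 133.0 [517. 129.]
1.85 [507.67914597 -63.22440427 205.08728661] [-3.14150860e+00  6.10932907e-04  2.18228564e-01] 0.47085066326545927
{'fovy': 71.73504085946207, 'cx': 316.3533121544075, 'cy': 202.2058625527927, 'eye': array([583.88853558, -45.6674933 , 385.77947323]), 'orientation': array([ 2.86781029e+00, -7.11093995e-04, -1.35261761e+00])}
yel [315. 189.] [306 180  19  20 289] [512.9 -59.7  73.3] [523. -49.  79.] [501. -71.  63.]
top [511.7 -60.   74.3] ((510.9166564941406, -60.06849670410156), (19.392026901245117, 20.284610748291016), 60.52321243286133)
blue [371. 177.] [358 172  27  11 261] [ 544.3 -113.7   97.7] [ 552. -102.  108.] [ 531. -130.   64.]
top [ 545.8 -113.1  105.7] ((545.3125, -113.75552368164062), (9.335320472717285, 22.771799087524414), 11.308228492736816)
```

View pics/w1.png

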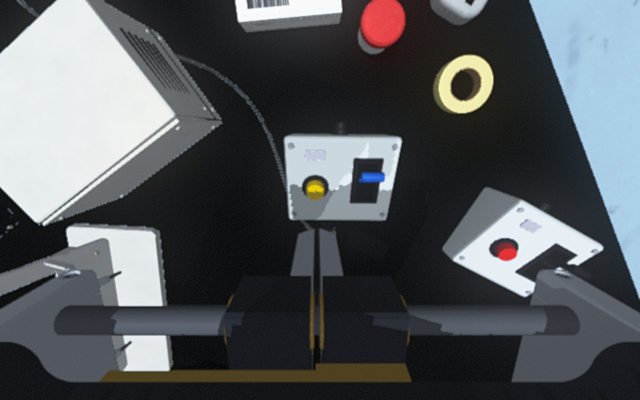

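The wrist view shows the yellow button at (315,189), ahead of the closed fingers, and the blue bar at (371,177), still up. I'll shift slightly and press.

Call:
step_arm(series=[2.5,2.5,-25,0,1,0,0,-30,0,1,0,0,-30,0,1,0,0,-15,0,1,0,0,-4,0,1,0,0,-3,0,1,0,0,-2,0,1,0,0,-2,0,1,0,0,-2,0,1,0,0,-2,0,1,0,0,-2,0,1,0,0,0,0,1,0,0,0,0,1])

```text
clock: 3.52
eef_pos: [510.5, -60.4, 88.4]
eef_rot: [3.142, -0.0, 0.218]
wrist_force: [1.0, 1.2, 0.4]
finger_gap: 0.4
finger_force: 0.0
```

```bash
python3 - <<'E'
from h import *
i,p,d=grab("wrist");cv2.imwrite("pics/w2.png",cv2.resize(p[60:300,180:500],None,fx=2,fy=2))
h=cv2.cvtColor(p,cv2.COLOR_BGR2HSV)
m=cv2.inRange(h,(98,120,60),(125,255,255));k,l,st,c=cv2.connectedComponentsWithStats(m)
for j in range(1,k):
    if st[j,4]>60:
        a=pts(i,d,l==j);print(c[j].round(),st[j],a.mean(0).round(1),a.max(0).round(),a.min(0).round())
print(manip.read_state()['wrist_force'])
E
```

```text
[408. 215.] [383 205  50  20 746] [ 544.6 -112.8   98.7] [ 552. -102.  108.] [ 526. -133.   61.]
[-1.54927298  0.34532035 -0.41219068]
```

View pics/w2.png

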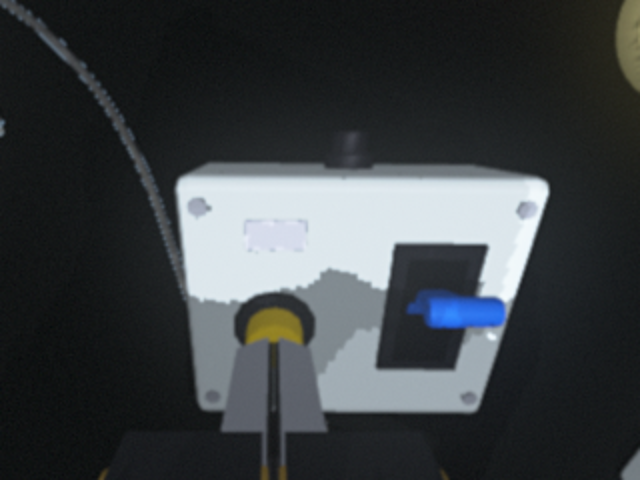

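The crop shows the lever still up (bar at about (465,310)) and the fingertips at the button at (275,330). I'll check the contact geometry.

```bash
python3 - <<'E'
from h import *
i,p,d=grab("wrist")
h=cv2.cvtColor(p,cv2.COLOR_BGR2HSV)
a=pts(i,d,cv2.inRange(h,(18,120,60),(35,255,255))>0)
a=a[(np.hypot(a[:,0]-510,a[:,1]+60)<40)]
print(len(a),np.percentile(a,[2,25,50,75,98],axis=0).round(1))
q=pts(i,d,d>0);f=q[(np.hypot(q[:,0]-510,q[:,1]+60)<18)&(q[:,2]<130)]
for z in range(56,125,6):
    w=f[(f[:,2]>=z)&(f[:,2]<z+6)]
    if len(w):print(z,len(w),np.percentile(w[:,:2],[5,50,95],axis=0).round(1).tolist())
E
```

```text
4042 [[515.  -77.3  69.4]
 [523.5 -65.4 211.8]
 [528.2 -55.3 214. ]
 [531.2 -42.9 215.2]
 [540.1 -23.3 216.6]]
56 76 [[501.1, -77.3], [508.2, -47.2], [517.2, -42.7]]
62 369 [[508.6, -73.9], [519.4, -56.9], [525.5, -44.8]]
68 212 [[512.8, -68.3], [520.6, -57.8], [526.9, -49.9]]
74 204 [[512.0, -67.3], [516.2, -58.7], [519.8, -51.4]]
86 14 [[517.2, -61.2], [517.9, -57.7], [519.6, -54.9]]
92 80 [[517.2, -65.5], [518.1, -58.1], [520.8, -50.0]]
98 130 [[516.9, -68.6], [518.2, -58.7], [521.4, -47.8]]
104 145 [[516.8, -68.8], [518.4, -58.7], [521.4, -47.4]]
110 157 [[516.7, -68.6], [518.3, -58.0], [521.4, -47.5]]
116 183 [[516.6, -68.8], [518.3, -58.6], [521.6, -47.3]]
122 206 [[516.6, -68.9], [518.4, -58.1], [521.5, -47.2]]
```

Depth shows the cap still out and the fingertips about 10 mm or more above it. I'll go on down gently.

Call:
step_arm(series=[0,0,-2,0,1,0,0,-2,0,1,0,0,-2,0,1,0,0,-2,0,1,0,0,0,0,1])

```text
clock: 4.25
eef_pos: [510.4, -60.4, 80.2]
eef_rot: [-3.141, 0.0, 0.218]
wrist_force: [0.4, 0.4, 0.5]
finger_gap: 0.7
finger_force: 0.0
```

```bash
python3 - <<'E'
from h import *
i,p,d=grab("wrist");cv2.imwrite("pics/w3.png",cv2.resize(p[150:300,240:440],None,fx=4,fy=4))
q=pts(i,d,d>0);f=q[(np.hypot(q[:,0]-510,q[:,1]+60)<18)&(q[:,2]<130)]
for z in range(56,112,4):
    w=f[(f[:,2]>=z)&(f[:,2]<z+4)]
    if len(w):print(z,len(w),np.percentile(w[:,:2],[5,50,95],axis=0).round(1).tolist())
print(np.mean([manip.read_state()['wrist_force'] for _ in range(5)],0))
E
```

```text
56 46 [[502.2, -77.5], [508.6, -45.0], [515.5, -42.5]]
60 106 [[505.9, -74.9], [512.1, -48.3], [519.9, -43.5]]
64 302 [[512.8, -72.5], [520.7, -56.3], [525.5, -45.3]]
68 174 [[515.0, -67.7], [521.8, -57.5], [527.2, -49.9]]
72 107 [[514.1, -67.3], [518.6, -58.8], [520.8, -51.0]]
76 56 [[515.9, -64.5], [517.8, -58.4], [519.4, -53.7]]
80 16 [[517.0, -62.6], [518.0, -59.1], [520.0, -54.9]]
84 53 [[517.0, -65.0], [517.9, -57.9], [520.5, -50.9]]
88 73 [[516.7, -67.7], [518.1, -58.1], [521.2, -48.1]]
92 87 [[516.5, -68.5], [518.2, -58.7], [521.3, -47.6]]
96 100 [[516.7, -68.7], [518.3, -58.1], [521.4, -47.3]]
100 101 [[516.6, -68.6], [518.1, -58.0], [521.4, -47.4]]
104 109 [[516.5, -68.4], [518.3, -58.7], [521.6, -47.6]]
108 122 [[516.4, -68.8], [518.3, -58.6], [521.3, -47.2]]
[-0.75239342  0.09357093  0.81208409]
```

View pics/w3.png

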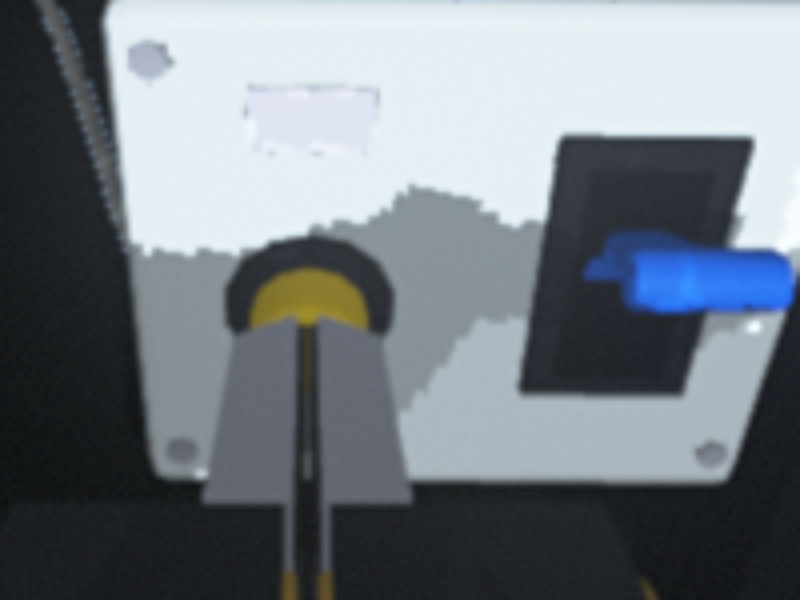

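The lever is still up (bar at crop (710,280)). The fingertips at (308,320) seem just about to touch the cap. Going further down.

Call:
step_arm(series=[0,0,-2,0,1,0,0,-2,0,1,0,0,0,0,1])

```text
clock: 4.68
eef_pos: [510.4, -60.4, 76.1]
eef_rot: [-3.141, 0.0, 0.218]
wrist_force: [-0.1, -0.1, 0.7]
finger_gap: 0.5
finger_force: 0.0
```

Call:
step_arm(series=[0,0,-2,0,1,0,0,-2,0,1,0,0,0,0,1])

```text
clock: 5.05
eef_pos: [510.7, -60.4, 72.4]
eef_rot: [3.141, -0.0, 0.218]
wrist_force: [0.9, 0.2, 2.4]
finger_gap: 0.4
finger_force: 0.9
```

```bash
python3 - <<'E'
from h import *
i,p,d=grab("wrist")
h=cv2.cvtColor(p,cv2.COLOR_BGR2HSV)
for lo,hi,c in(((98,120,60),(125,255,255),(530,-118)),((18,120,60),(35,255,255),(510,-60))):
    a=pts(i,d,cv2.inRange(h,lo,hi)>0);a=a[(np.hypot(*(a[:,:2]-c).T)<60)&(a[:,2]<130)];print(len(a),a.mean(0),a.max(0),a.min(0))
E
```

```text
979 [ 542.89351373 -113.00757194   97.75451356] [ 549.60075797 -101.97116847  108.60086019] [ 521.3042444  -130.39482008   59.88800839]
195 [519.74653377 -58.23643679  69.91913496] [522.9205113  -49.16710664  75.39746493] [513.55442538 -69.49658869  64.06245273]
```

Contact has begun at TCP z of about 73, so the real tip is only a few mm past the TCP. Pressing on.

Call:
step_arm(series=[0,0,-1.5,0,1,0,0,-1.5,0,1,0,0,-1.5,0,1,0,0,0,0,1])

```text
clock: 5.6
eef_pos: [510.3, -60.4, 67.6]
eef_rot: [-3.141, 0.001, 0.218]
wrist_force: [-0.8, 0.1, 1.4]
finger_gap: 0.4
finger_force: 0.7
```

```bash
python3 - <<'E'
from h import *
i,p,d=grab("wrist");cv2.imwrite("pics/w4.png",cv2.resize(p[150:300,240:440],None,fx=4,fy=4))
h=cv2.cvtColor(p,cv2.COLOR_BGR2HSV)
for lo,hi,c in(((98,120,60),(125,255,255),(530,-118)),((18,120,60),(35,255,255),(510,-60))):
    a=pts(i,d,cv2.inRange(h,lo,hi)>0);a=a[(np.hypot(*(a[:,:2]-c).T)<60)&(a[:,2]<130)];print(len(a),a.mean(0),a.max(0),a.min(0))
E
```

```text
1471 [ 515.12427307 -120.33666668   74.84558077] [ 538.93220659 -107.56302969   86.27450662] [ 494.57502505 -135.81581098   53.89838702]
144 [520.02122007 -58.15592544  68.37579613] [522.86388119 -49.30641795  70.29261628] [514.13095965 -67.77853232  64.55658543]
```

The lever has dropped: the blue mean height is now 75 mm, with the bar forward. I'll press the last bit, retreat, shift over the dropped bar with the jaws half open, and measure.

Call:
step_arm(series=[0,0,-2,0,1,0,0,0,0,1,0,0,20,0,1,0,0,40,0,1,0,-20,20,0,1,-5,-25,0,0,0.5,-5,-18,0,0,0.5,0,0,0,0,0.5,0,0,0,0,0.5,0,0,0,0,0.5])

```text
clock: 6.9
eef_pos: [500.6, -122.8, 145.7]
eef_rot: [-3.141, 0.0, 0.219]
wrist_force: [-0.5, -0.2, 0.2]
finger_gap: 45.7
finger_force: 0.0
```

```bash
python3 - <<'E'
from h import *
i,p,d=grab("wrist");cv2.imwrite("pics/w5.png",p)
h=cv2.cvtColor(p,cv2.COLOR_BGR2HSV)
for lo,hi,c in(((98,120,60),(125,255,255),(530,-118)),((18,120,60),(35,255,255),(510,-60))):
    a=pts(i,d,cv2.inRange(h,lo,hi)>0);a=a[(np.hypot(*(a[:,:2]-c).T)<60)&(a[:,2]<130)];print(len(a),a.mean(0),a.max(0),a.min(0))
    t=a[a[:,2]>a[:,2].max()-8];print('top',t.mean(0).round(1),cv2.minAreaRect(t[:,:2].astype(np.float32)))
E
```

```text
809 [ 515.87151151 -120.52005022   74.50058708] [ 539.64181191 -106.81450112   86.03788259] [ 494.73865519 -134.9686695    56.75888428]
top [ 502.4 -123.3   82.9] ((504.0308837890625, -123.05699157714844), (15.036581993103027, 22.16700553894043), 12.806888580322266)
464 [512.8311484  -60.76069008  73.02844209] [523.16082469 -47.67915464  77.81794326] [500.80554324 -71.16436075  61.2194147 ]
top [511.9 -60.9  73.9] ((511.1588134765625, -60.49815368652344), (21.146032333374023, 20.52277183532715), 25.93445587158203)
```

View pics/w5.png

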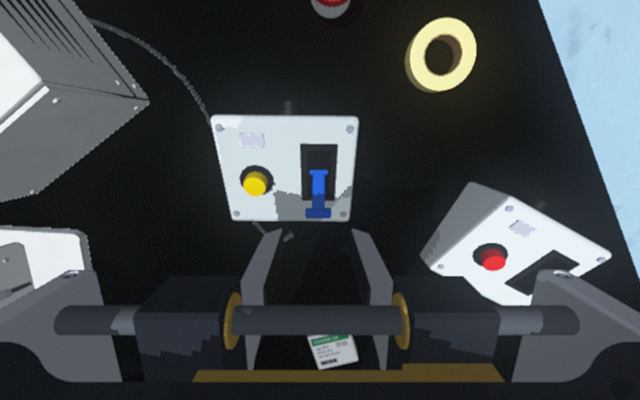

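The wrist view shows the lever dropped, with the bar at (318,212) centred between the fingertips (275,230) and (355,230). I'll descend and pinch lightly.

Call:
step_arm(series=[0,0,-25,0,0.5,0,0,-25,0,0.5,0,0,-12,0,0.5,0,0,-6,0,0.5,0,0,-6,0,0.5,0,0,-4,0,0.5,0,0,-3,0,0.5,0,0,0,0,0.5], squeeze=4)

```text
clock: 7.95
eef_pos: [500.5, -123.4, 64.8]
eef_rot: [-3.142, 0.0, 0.218]
wrist_force: [0.2, -0.2, -1.0]
finger_gap: 47.3
finger_force: 0.0
```

Call:
step_arm(series=[0,0,0,0,0.9,0,0,0,0,0.9,0,0,0,0,0.9,0,0,0,0,0.9])

```text
clock: 8.45
eef_pos: [500.6, -123.9, 65.0]
eef_rot: [3.141, -0.0, 0.218]
wrist_force: [0.2, -5.2, 0.8]
finger_gap: 24.2
finger_force: 4.0
```

Gripped: the gap is 24.2 mm, the bar's length. Now I'll swing it up along the arc.

Call:
step_arm(series=[2.2,0.5,3.2,0,0.9,2.2,0.5,3.2,0,0.9,2.7,0.6,2.8,0,0.9,2.8,0.6,2.8,0,0.9,3.1,0.7,2.3,0,0.9,3.1,0.7,2.2,0,0.9,3.4,0.7,1.7,0,0.9,3.5,0.8,1.6,0,0.9,3.7,0.8,1,0,0.9,3.7,0.8,1,0,0.9,3.8,0.8,0.4,0,0.9,3.8,0.9,0.3,0,0.9,3,0.7,-0.2,0,0.9,3.1,0.7,-0.2,0,0.9,0,0,0,0,0.9])

```text
clock: 10.32
eef_pos: [545.1, -114.3, 87.3]
eef_rot: [3.14, -0.001, 0.218]
wrist_force: [1.7, -6.7, 0.9]
finger_gap: 23.8
finger_force: 4.0
```

```bash
python3 - <<'E'
from h import *
i,p,d=grab("wrist")
h=cv2.cvtColor(p,cv2.COLOR_BGR2HSV)
a=pts(i,d,cv2.inRange(h,(98,120,60),(125,255,255))>0);a=a[(np.hypot(*(a[:,:2]-(530,-118)).T)<60)&(a[:,2]<130)];print(len(a),a.mean(0),a.max(0),a.min(0))
t=a[a[:,2]>a[:,2].max()-8];print('top',t.mean(0).round(1))
E
```

```text
924 [ 539.15564303 -115.30300317   95.8055475 ] [ 544.98404694 -103.07584889  109.00855872] [ 504.76462426 -137.61409346   53.92117591]
top [ 539.1 -115.3  106. ]
```

The bar is nearly up, about 5 mm short after slipping slightly in the pads. A nudge further, then release and rise.

Call:
step_arm(series=[2.5,0.6,0,0,0.9,2.5,0.6,0,0,0.9,0,0,0,0,0.9,0,0,0,0,0.5,0,0,0,0,0.5,0,0,0,0,0.5,0,0,15,0,0.5,0,0,30,0,0.5,0,0,40,0,0.5,0,0,20,0,0.5,0,0,0,0,0.5,0,0,0,0,0.5])

```text
clock: 11.88
eef_pos: [549.3, -112.3, 191.3]
eef_rot: [-3.141, 0.001, 0.218]
wrist_force: [0.5, -0.6, -0.1]
finger_gap: 46.9
finger_force: 0.0
```

```bash
python3 - <<'E'
from h import *
i,p,d=grab("wrist");cv2.imwrite("pics/w6.png",p)
h=cv2.cvtColor(p,cv2.COLOR_BGR2HSV)
for lo,hi,c in(((98,120,60),(125,255,255),(530,-118)),((18,120,60),(35,255,255),(510,-60))):
    a=pts(i,d,cv2.inRange(h,lo,hi)>0);a=a[(np.hypot(*(a[:,:2]-c).T)<60)&(a[:,2]<130)]
    t=a[a[:,2]>a[:,2].max()-8];print('top',t.mean(0).round(1),cv2.minAreaRect(t[:,:2].astype(np.float32)))
E
```

```text
top [ 546.3 -114.2  105.5] ((545.8033447265625, -114.28731536865234), (9.38764762878418, 22.283611297607422), 12.639924049377441)
top [512.5 -60.7  73.9] ((511.6617736816406, -60.34458923339844), (20.15179443359375, 19.917451858520508), 42.39427185058594)
```

View pics/w6.png

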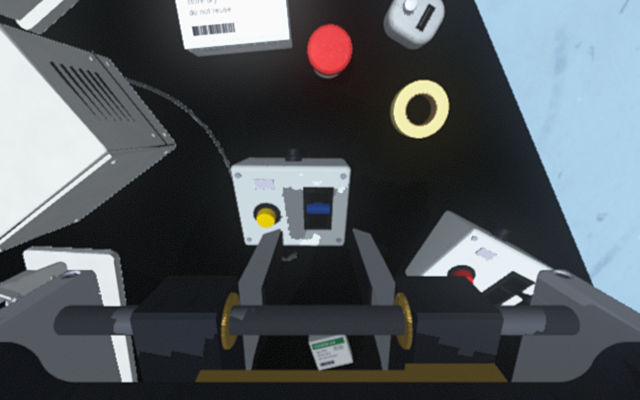

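The lever bar at (318,208) is back at its original up position (545.8, -114.3, 105.5). The button at (265,217) is out, and the gripper is clear.

```bash
python3 -c "
from cell import manip
print(manip.sign_off())"
```

```text
the job is handed in; nothing more can be done
None
```

The trip test is done and handed in at about 12 s of the 32 s limit: the yellow button was pressed until the blue lever dropped, the lever was lifted back fully up and released, and the black-lever box was not touched; the hand-in returned no verdict.

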